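# Turn the painting panel that lies face down and lay it on the drying rack

### The arm

A 7-joint arm with a two-finger parallel gripper is mounted at the origin on the work surface. World frame = base frame: x ahead of the robot, y to its left, z up, the work surface at z = 0. Lengths are in mm, angles in rad, forces in N, time in s.
With the tool pointing down it reaches from about 400 to 875 mm from the base axis. Payload 6.5 kg.
Tool frame: the origin (TCP) lies midway between the tips of the shut fingers; the grasp point (between the pads) lies 19 mm behind it; x points along the fingers, z is the direction in which the jaws open and shut, and the axes are right-handed (so a half turn about x gives the same grasp; the last joint's range is limited). The gripper opens to 88 mm and grips with 3 to 60 N. Pads are 18 mm wide; open, the fingers measure 123 mm over their backs; the gripper's body (75 mm by 187 mm) begins 45 mm behind the grasp point.
Start: joints at [-1.232, 0.536, -0.004, 1.538, 0.003, 1.067, -0.071], TCP at [255.987, 597.462, 238.716] pointing down, gripper open.
Joint ranges: [-2.7, 2.7], [-0.37, 2.16], [-1.27, 1.26], [0.24, 2.4], [-1.31, 4.45], [0.19, 1.91], [-2.76, 2.76]. Speed limits (rad/s): [2.39, 2.39, 3.14, 3.14, 3.14, 3.14, 3.14].

### API

Orientations are given as a unit quaternion [w, x, y, z].
In Python, from rig import manip gives the robot as it stands. Calls block until the motion is done:
- manip.move_to(position, orientation): joint-space move of the TCP to a pose.
- manip.move_l(position, rotation=None, v=150): straight line of the TCP; rotation=None keeps the orientation; v is the mean speed in mm/s.
- manip.move_joints(angles): joint-space move.
- manip.command_gripper(opening, effort=None): finger opening in mm; effort is the grip in N (None keeps the last); returns when the fingers have stopped.
- manip.pause(seconds).
- manip.ik(position, orientation): joint angles nearest the present ones, or None.
- manip.capture(name): name is "scene" or "top" or "wrist"; returns (picture, depth): 420x560x3 uint8, red, green, blue; 420x560 float32, mm along the optical axis (not along the pixel's ray), 0 where there is no reading.
- manip.camera_params(name): a dict with "intrinsics" (3x3 intrinsics, pixels), "R" (3x3) and "t" (3): a world point X has camera coordinates R X + t. Camera axes: x right, y down, z forward; pixel columns grow to the right and rows downward; lengths in mm; the calibration is good to about 2 mm. The wrist camera is an equidistant fisheye: a pixel r from the principal point sees the ray r / f radians off the axis. A picture is of the moment at which its call begins: read the wrist's pose just before it. camera_params takes no time and is no camera call; for the wrist camera it gives the pose at the moment of the call.
A pose or a line that the arm cannot do raises manip.PlanningError and nothing moves.
- manip.hand_in(): hands the job in, once; it reports no verdict.
Trained networks look in the newest picture that a camera, given by its name, has taken for a name from the list of things; names that differ only in an ending like _2 or _b are one class to them, and where a whole thing is asked for, a point or a joint stands for the part that bears it (a point fixed in the world has none). Each returns a list of dicts, best first, with "confidence" (0 to 1); they miss things now and then, are a little off and sometimes report something else, mostly with a low value. They report only what shows in the picture. A call takes as long as a camera call. They do not tell look-alikes from the thing itself.
- manip.regions_of(camera, thing): "mask" (420x560 bool, what is visible of it) and "location" ([row, column] in pixels, amid what is visible of it).
Readings, each from a call of its own:
- manip.current_clock(): time.
- manip.current_joints(): joint angles.
- manip.current_dq(): joint speeds.
- manip.current_effort(): joint torques, N m.
- manip.current_eef_pos(): TCP position.
- manip.current_tcp_rot(): TCP orientation.
- manip.current_contact_force(): force on the tool from outside, world axes, zero at the start.
- manip.current_torque(): the same for the moment, N m.
- manip.current_grip_width(): finger opening in mm.
Only numpy, scipy, OpenCV 4.12 (cv2) and the standard library are available. Lean on these libraries where they do the work, as an engineer would, in place of code of your own. Each camera call takes 0.05 s, during which the arm holds its last target.

### The job

One of the two small wooden painting panels lies face down, with its hollow back showing. Turn it over and lay it face up along both battens of the drying rack, centred across them, with one short end flush against the rack's raised stop, and leave it there. Set it down rather than dropping it or letting it fall over, and leave the other panel, the jar and the paint tube where they are.

Things in the scene. Friction and masses are not known exactly. Their poses are not given: they have to be found in the camera images.
- panel: Panel lying face down on the robot's right: rigid block, 100 mm long (x, roughly crosswise to the robot), 60 wide (y), 36 deep (z), 0.12 kg. Face: closed white board. Back: open plywood frame, hollow 28 mm deep, walls 9 mm, a bar across the middle. Origin at the block's centre; z points out of the back, up at the start. It can stand on any edge, also on a short end.
- other_panel: The other panel, same make and size, already face up (white on top, hollow underneath), on the table about 0.2 m to the left or right of the first. Origin at the centre of the block, z up out of the white face. Leave it alone.
- rack: Fixed wooden rack on the left: two battens along its x, 150 mm long, 14 wide, 16 high, centred at y = +-18 mm; at the +x end, the robot's left, the stop: a cross bar 64 mm wide, 30 high, inner face at x = 61 mm; at the -x end a tie 10 mm high. Origin on the table at its centre, z up, x roughly crosswise. A panel flush with the stop has its centre at x 11, y 0, z 34 mm.
- clear (a point): Point on the bare table top straight ahead of the robot, between the rack and the panels. The table within 40 mm to either side and 80 mm in front and behind is clear: room to put something down.
- jar: Closed green glass jar, 60 mm across, 95 mm high, standing at the back of the table beyond the work. Origin at the centre of its underside, z up. Leave it alone.
- tube: Bare metal paint tube with a black cap, 110 mm long, 24 mm thick, lying at the back of the table beyond the panels. Origin under its body, x along it to the cap. Leave it alone.
There are look-alikes about, which are no part of the job. What is shaped like the rack but yellow is not meant. What is shaped like the panel but turquoise is not meant.

How it is judged:
By the outcome, as a careful person would: the job done as asked, in the order asked, and still so for the second after the job is handed in, with the robot touching nothing.
It also fails if it takes over 66 s, if anything falls off the work surface, if the arm or the gripper's body presses on something with over 40 N, if the wrist force passes 120 N, or if a joint passes its speed limit or range.

## Working session

There is one attempt and no reset: what is moved stays moved. The work goes in short steps, each a Python script; the robot and the scene stay as the last script left them, time stands still between calls to the robot, and variables do not carry over. Pictures are saved under pics/ and viewed, and the job is handed in when it is done.

```bash
ls; mkdir -p pics
python3 - <<'E'
from rig import manip
import cv2, numpy as np
print(manip.current_clock(), manip.current_eef_pos(), manip.current_tcp_rot())
for n in ("scene","top"):
    p,d=manip.capture(n)
    cv2.imwrite(f"pics/{n}0.png",p[:,:,::-1])
    c=manip.camera_params(n); print(n,c)
    for t in ("panel","rack","other_panel"):
        for r in manip.regions_of(n,t): print(n,t,r["confidence"],r["location"],r["mask"].sum())
print(manip.current_clock())
E
```

```text
pics
0.0 [255.77723557 596.88292798 237.84540691] [ 0.58980456 -0.38969828  0.59076565  0.38892388]
scene {'intrinsics': array([[537.44207694,   0.        , 287.42453491],
       [  0.        , 537.44207694, 210.52030076],
       [  0.        ,   0.        ,   1.        ]]), 'R': array([[-0.51440169,  0.85747966,  0.01093338],
       [ 0.70785317,  0.43176884, -0.55903449],
       [-0.48408139, -0.27982906, -0.82907232]]), 't': array([ 298.92826685, -350.1278272 , 1553.05217964])}
scene panel 0.64 [206.0, 252.2] 1207
scene panel 0.56 [168.4, 297.6] 1097
scene panel 0.29 [164.0, 190.6] 1028
scene rack 0.69 [200.3, 407.6] 1233
scene rack 0.66 [247.5, 396.4] 1382
scene other_panel 0.76 [166.0, 190.7] 1130
top {'intrinsics': array([[434.94570232,   0.        , 278.99779537],
       [  0.        , 434.94570232, 208.31807711],
       [  0.        ,   0.        ,   1.        ]]), 'R': array([[-3.57290011e-04, -9.99317136e-01,  3.69477171e-02],
       [-9.91901374e-01, -4.33857510e-03, -1.26936365e-01],
       [ 1.27009985e-01, -3.66938445e-02, -9.91222490e-01]]), 't': array([-52.43413795, 547.20726228, 998.69883586])}
top panel 0.88 [269.6, 287.1] 1113
top panel 0.64 [199.7, 298.9] 1112
top rack 0.98 [305.7, 173.0] 1179
top rack 0.84 [233.9, 158.7] 1122
top other_panel 0.97 [213.5, 386.1] 1132
0.4
```

View pics/scene0.png

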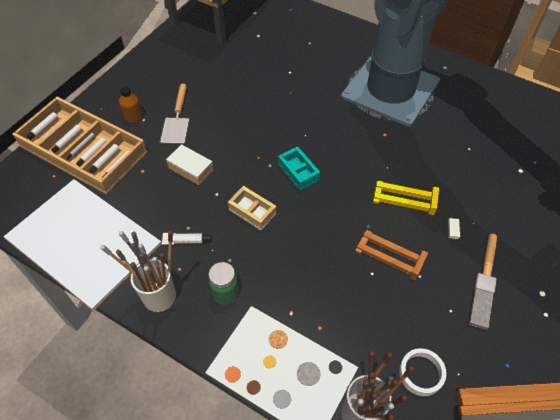

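View pics/top0.png

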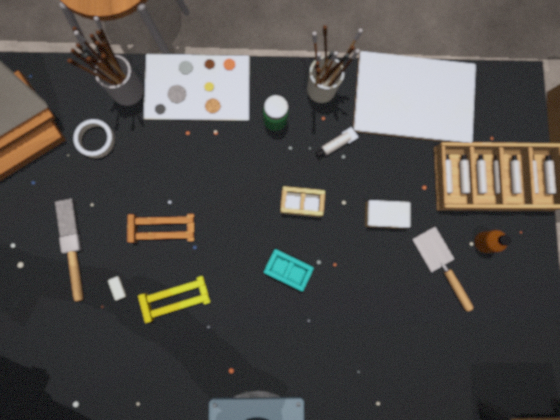

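The top view shows the plywood panel with its hollow showing at (row 201, col 302) and the white other panel at (214, 389). The brown rack is at (228, 161), with its thick end (the stop) on the left at col 130. The yellow rack and turquoise panel are the look-alikes. Next I'll measure poses from depth.

```bash
cat > h.py <<'E'
from rig import manip
import cv2, numpy as np
from scipy.spatial.transform import Rotation as Rn
def cloud(name, d):
    c=manip.camera_params(name); K=c["intrinsics"]
    v,u=np.mgrid[:d.shape[0],:d.shape[1]]
    X=np.stack([(u-K[0,2])/K[0,0]*d,(v-K[1,2])/K[1,1]*d,d],-1)
    return (X-c["t"])@c["R"]   # R^T (X-t)
def pick(name,thing,near,tol=25):
    for r in manip.regions_of(name,thing):
        if np.hypot(*(np.array(r["location"])-near))<tol: return r["mask"]
E
python3 - <<'E'
from h import *
for cam,lst in (("top",[("panel",(201,302)),("other_panel",(214,388)),("rack",(230,160))]),("scene",[("panel",(206,252)),("other_panel",(166,190)),("rack",(250,394))])):
    p,d=manip.capture(cam); W=cloud(cam,d)
    for t,n in lst:
        m=pick(cam,t,n,15)
        if m is None: print(cam,t,"none"); continue
        m2=cv2.dilate(m.astype(np.uint8),np.ones((7,7)))>0
        P=W[m2&(d>0)]
        print(cam,t,m.sum(),"z pct",np.percentile(P[:,2],[2,20,50,80,98]).round(1))
        zs={"panel":(28,44),"other_panel":(28,44),"rack":(9,40)}[t]
        Q=P[(P[:,2]>zs[0])&(P[:,2]<zs[1])]
        (c,s,a)=cv2.minAreaRect(Q[:,:2].astype(np.float32)); print("  rect",np.round(c,1),np.round(s,1),round(a,2),"zmed",np.median(Q[:,2]).round(1),len(Q))
        if t=="rack":
            Q=P[(P[:,2]>23)]; print("  stop",Q.mean(0).round(1),len(Q), cv2.minAreaRect(Q[:,:2].astype(np.float32)))
    T=W[d>0]; 
    print("table z",np.median(T[(abs(T[:,0]-600)<150)&(abs(T[:,1])<250)][:,2]))
E
```

```text
top panel 1144 z pct [-2.5  1.1  9.  35.2 39.2]
  rect [ 565.7 -106.3] [100.   60.1] 84.67 zmed 36.1 485
top other_panel 1170 z pct [-2.5  1.3 34.9 37.3 39.6]
  rect [ 535.7 -314. ] [101.9  60. ] 87.44 zmed 36.4 1061
top rack 1190 z pct [-2.6  0.1  4.3 17.5 31.8]
  rect [502.2 231.3] [ 63.6 151.3] 2.07 zmed 17.1 999
  stop [499.9 298.4  30.2] 187 ((500.092041015625, 298.7208251953125), (61.89203643798828, 15.600957870483398), 2.9474027156829834)
table z 0.7056395398780848
scene panel 1279 z pct [-2.3  2.1 12.  34.8 39.8]
  rect [ 567.1 -108.7] [103.5  63.2] 84.47 zmed 36.4 556
scene other_panel 1068 z pct [-2.   2.2 31.  37.8 41.3]
  rect [ 537.  -316.1] [104.6  64.5] 88.55 zmed 37.1 832
scene rack 1226 z pct [-2.2  1.2  7.1 17.7 32.6]
  rect [500.7 228.5] [ 71.  150.6] 0.85 zmed 17.0 1068
  stop [503.1 294.4  30.8] 175 ((502.651123046875, 230.19033813476562), (67.5064697265625, 147.2376251220703), 1.0359561443328857)
table z 1.7994141895916829
```

```bash
cat >> h.py <<'E'
def pose(grasp, yaw, lean, sgn=1):
    """grasp point (world), yaw of long axis l (rad), lean (rad, + = body leans toward +l). returns TCP pos, quat wxyz"""
    l=np.array([np.cos(yaw),np.sin(yaw),0]); k=np.array([0,0,1.])
    x=-(np.cos(lean)*k+np.sin(lean)*l); z=sgn*np.array([np.sin(yaw),-np.cos(yaw),0]); y=np.cross(z,x)
    q=Rn.from_matrix(np.stack([x,y,z],1)).as_quat()
    return np.array(grasp)+19*x, [q[3],q[0],q[1],q[2]]
E
python3 - <<'E'
from h import *
d=np.deg2rad
for s in (1,-1):
  for nm,g,yaw in (("pick",(566,-100,25),84.6),("stand",(540,45,55),90),("rack",(501,210,40),92)):
    for lean in (60,50,45,30,0,-30,-45,-50,-60):
        p,q=pose(g,d(yaw),d(lean),s); j=manip.ik(p,q); 
        p2,q2=pose(np.array(g)+[0,0,120],d(yaw),d(lean),s); j2=manip.ik(p2,q2); 
        print(s,nm,lean,None if j is None else np.round(j,2),j2 is not None)
E
```

```text
1 pick 60 [-0.79  1.21  0.63  1.71  0.4   0.9  -0.8 ] True
1 pick 50 [-0.72  1.1   0.6   1.77  0.37  0.79 -0.72] True
1 pick 45 [-0.69  1.05  0.58  1.79  0.33  0.74 -0.66] True
1 pick 30 [-0.55  0.92  0.52  1.85  0.16  0.6  -0.42] True
1 pick 0 [-0.14  0.78  0.32  1.87 -0.43  0.56  0.37] True
1 pick -30 [ 0.33  0.86  0.04  1.76 -0.76  0.83  0.87] True
1 pick -45 [ 0.53  0.97 -0.1   1.67 -0.79  1.    0.97] True
1 pick -50 [ 0.56  1.01 -0.12  1.63 -0.81  1.07  1.  ] True
1 pick -60 [ 0.63  1.1  -0.15  1.56 -0.85  1.21  1.05] True
1 stand 60 [-1.01  1.14  0.59  1.7   0.35  1.05 -0.83] True
1 stand 50 [-0.97  1.04  0.59  1.77  0.29  0.93 -0.75] True
1 stand 45 [-0.94  0.99  0.58  1.8   0.26  0.87 -0.7 ] True
1 stand 30 [-0.81  0.85  0.52  1.87  0.15  0.71 -0.53] True
1 stand 0 [-0.43  0.69  0.35  1.95 -0.42  0.56  0.2 ] True
1 stand -30 [ 0.13  0.75 -0.01  1.91 -0.82  0.73  0.81] True
1 stand -45 [ 0.41  0.87 -0.24  1.85 -0.82  0.84  0.92] True
1 stand -50 [ 0.48  0.92 -0.29  1.82 -0.81  0.89  0.95] True
1 stand -60 [ 0.58  1.02 -0.36  1.77 -0.82  1.    1.01] True
1 rack 60 [-1.15  1.19 
[... 1448 characters left out ...]
.36  1.88 -1.22  1.16 -1.94] True
-1 stand -50 [-0.    0.94  0.36  1.85 -1.25  1.25 -1.9 ] True
-1 stand -60 [ 0.05  1.04  0.36  1.8  -1.3   1.43 -1.83] True
-1 rack 60 [-0.7   1.12 -0.21  1.48  0.79  1.57  1.85] True
-1 rack 50 [-0.67  1.02 -0.2   1.56  0.74  1.39  1.88] True
-1 rack 45 [-0.65  0.97 -0.19  1.61  0.72  1.3   1.9 ] True
-1 rack 30 [-0.57  0.85 -0.2   1.73  0.64  1.04  1.99] True
-1 rack 0 [-0.23  0.72 -0.33  1.92  0.4   0.57  2.35] True
-1 rack -30 [ 0.64  1.19 -1.18  1.97  0.99  0.62  2.22] True
-1 rack -45 [ 0.07  0.85 -0.18  1.99 -1.2   0.71 -2.06] True
-1 rack -50 [ 0.11  0.89 -0.18  1.98 -1.24  0.78 -1.98] True
-1 rack -60 [ 0.17  0.98 -0.18  1.94 -1.29  0.94 -1.87] True
```

```bash
cat >> h.py <<'E'
def wcloud(c,d):
    K=c["intrinsics"]; v,u=np.mgrid[:d.shape[0],:d.shape[1]]
    a=(u-K[0,2])/K[0,0]; b=(v-K[1,2])/K[1,1]; r=np.hypot(a,b)+1e-9; t=np.tan(np.minimum(r,1.4))/r
    X=np.stack([a*t*d,b*t*d,d],-1); return (X-c["t"])@c["R"]
E
python3 - <<'E'
from h import *
p,q=pose((501,215,220),np.deg2rad(92),0); manip.move_to(p,q)
print(manip.current_clock(), manip.current_eef_pos()-p)
c=manip.camera_params("wrist"); im,d=manip.capture("wrist"); cv2.imwrite("pics/w1.png",im[:,:,::-1])
np.savez("w1.npz",d=d,im=im,**c)
print(c["intrinsics"][0], "cam at",(-c["R"].T@c["t"]).round(1),"axis",c["R"][2].round(2))
for r in manip.regions_of("wrist","rack"): print(r["confidence"],r["location"],r["mask"].sum())
E
```

```text
2.4667 [-0.42643704  1.93386951  0.00396526]
[325.1922621    0.         279.27771624] cam at [497.4 291.2 347.2] axis [ 0.01 -0.29 -0.96]
0.79 [199.6, 138.2] 4697
0.69 [170.3, 271.6] 4947
```

View pics/w1.png

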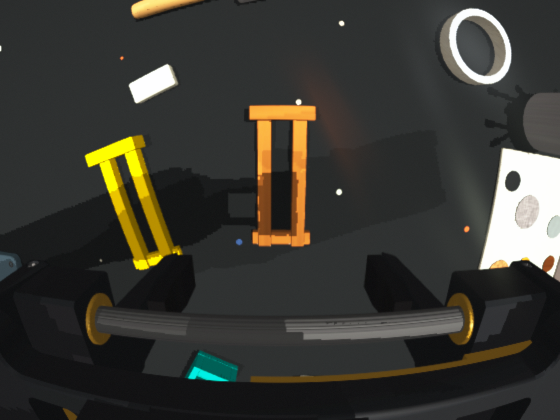

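The wrist view shows the brown rack at cols 250–315 and rows 105–245, with the stop at the top (+y). The yellow decoy is to its left. Next is a precise rack fit from the depth.

Run:
```python
from h import *
print(manip.current_eef_pos(), manip.current_dq().round(3))
f=np.load("w1.npz"); im=f["im"].astype(int); d=f["d"]
W=wcloud(f,d)
hsv=cv2.cvtColor(f["im"],cv2.COLOR_RGB2HSV)
m=(d>0)&(hsv[...,0]<17)&(hsv[...,1]>120)
box=np.zeros_like(m); box[95:252,240:325]=1
m&=box
P=W[m]; print(len(P),np.percentile(P[:,2],[1,10,50,90,99]).round(1))
T=W[(d>0)&box&~m]; print("table",np.median(T[:,2]))
S=P[P[:,2]>24]; print("stop",cv2.minAreaRect(S[:,:2].astype(np.float32)), S.mean(0),np.median(S[:,2]))
B=P[(P[:,2]>12)&(P[:,2]<20)]
print("batt",cv2.minAreaRect(B[:,:2].astype(np.float32)),np.median(B[:,2]))
A=P[P[:,2]>6];print("all",cv2.minAreaRect(A[:,:2].astype(np.float32)))
# batten edges: bin along y
B=B[(B[:,1]>165)&(B[:,1]<280)]
rows=[]
for y in np.arange(165,280,5):
    s=np.sort(B[(B[:,1]>=y)&(B[:,1]<y+5)][:,0])
    g=np.argmax(np.diff(s)); rows.append((y+2.5,s[0],s[g],s[g+1],s[-1]))
r=np.array(rows); 
for k in range(1,5):
    c=np.polyfit(r[:,0]-220,r[:,k],1); print(k,c.round(4),np.std(r[:,k]-np.polyval(c,r[:,0]-220)).round(2))
for x in np.arange(472,530,6):
    s=S[abs(S[:,0]-x)<3][:,1]; print(x, np.percentile(s,[2,98]).round(1),end=";")
```

```text
[500.60446748 216.58727154 200.96129214] [0.002 0.001 0.007 0.001 0.002 0.    0.   ]
3689 [-0.9  1.  15.8 17.2 30.7]
table 0.4058381574315095
stop ((499.51861572265625, 297.5517578125), (63.76254653930664, 13.060524940490723), 2.2582502365112305) [498.12082535 294.4026437   29.98577757] 29.955220053686688
batt ((501.9722595214844, 223.04214477539062), (50.45844268798828, 135.9888916015625), 1.7942345142364502) 16.157939097162416
all ((501.4933166503906, 229.70571899414062), (63.85795974731445, 149.4388427734375), 1.6748569011688232)
1 [-2.810000e-02  4.776175e+02] 1.38
2 [-3.100000e-02  4.902396e+02] 0.03
3 [-3.020000e-02  5.132901e+02] 0.32
4 [-7.630000e-02  5.256527e+02] 3.39
472 [291.1 302.9];478 [291.2 303.1];484 [290.5 300.8];490 [290.6 292.7];496 [290.8 292.9];502 [291.  293.2];508 [291.3 294.1];514 [291.5 303.1];520 [291.8 304.8];526 [292.2 305.1];
```

Run:
```python
from h import *
p,q=pose((566,-125,220),np.deg2rad(84.5),0); manip.move_to(p,q); manip.pause(0.2)
print(manip.current_clock(), manip.current_eef_pos()-p)
c=manip.camera_params("wrist"); im,d=manip.capture("wrist"); cv2.imwrite("pics/w2.png",im[:,:,::-1])
np.savez("w2.npz",d=d,im=im,**c)
W=wcloud(c,d)
m=(d>0)&(W[...,2]>30)&(W[...,2]<42)&(abs(W[...,0]-566)<70)&(abs(W[...,1]+107)<80)
n,l,st,ce=cv2.connectedComponentsWithStats(m.astype(np.uint8))
k=1+np.argmax(st[1:,4]); P=W[l==k]; print(st[k],len(P),np.median(P[:,2]))
print(cv2.minAreaRect(P[:,:2].astype(np.float32)))
```

```text
4.0667 [ 0.27958055  1.55566862 -0.06919858]
[ 246  128   63  100 2700] 2700 36.120998773773614
((565.4107666015625, -107.60775756835938), (99.70551300048828, 60.28194808959961), 85.15074920654297)
```

View pics/w2.png

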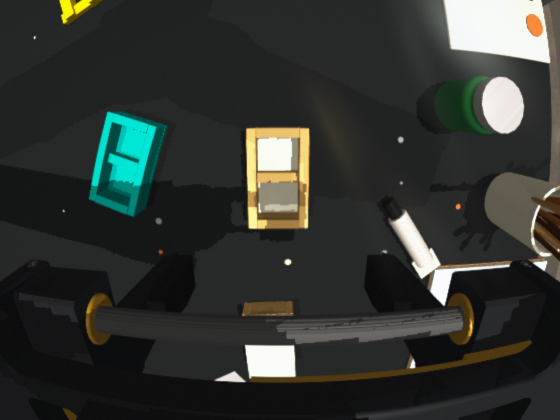

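The wrist view shows the hollow panel at cols 246–309, rows 128–228, and the fit gives its centre at (565.4, -107.6). There is clear space to its left. I'll pick it with the tool leaning 45° left.

```bash
cat >> h.py <<'E'
d2r=np.deg2rad
def goto(g,yaw,lean,v=None,corr=np.zeros(3),lin=True):
    p,q=pose(g,d2r(yaw),d2r(lean)); p=p+corr
    if lin: manip.move_l(p,q,v or 150)
    else: manip.move_to(p,q)
def gp():  # actual grasp point, lean info
    p=np.array(manip.current_eef_pos()); q=manip.current_tcp_rot(); M=Rn.from_quat([q[1],q[2],q[3],q[0]]).as_matrix()
    return p-19*M[:,0], M
E
python3 - <<'E'
from h import *
yaw=84.9; l=np.array([np.cos(d2r(yaw)),np.sin(d2r(yaw)),0]); c=np.array([565.4,-107.6,0])
b=np.array([0,0,np.cos(d2r(45))])+np.sin(d2r(45))*l
G=c+15*l+[0,0,26]
goto(G+110*b,yaw,45,lin=False); manip.pause(0.2)
g,M=gp(); e=g-(G+110*b); print("err",e.round(2),manip.current_clock())
goto(G,yaw,45,120,corr=-e); manip.pause(0.1)
g,M=gp(); print("err",(g-G).round(2), manip.current_contact_force().round(1))
c=manip.camera_params("wrist"); im,d=manip.capture("wrist"); cv2.imwrite("pics/w3.png",im[:,:,::-1])
im,d=manip.capture("scene"); cv2.imwrite("pics/s3.png",cv2.resize(im[120:320,150:450,::-1],None,fx=2.5,fy=2.5))
print(manip.current_clock())
E
```

```text
err [ 0.31 -2.73  1.59] 5.15
err [ 0.34  3.56 -1.24] [ 0.3 -0.2  0. ]
6.4083
```

View pics/w3.png

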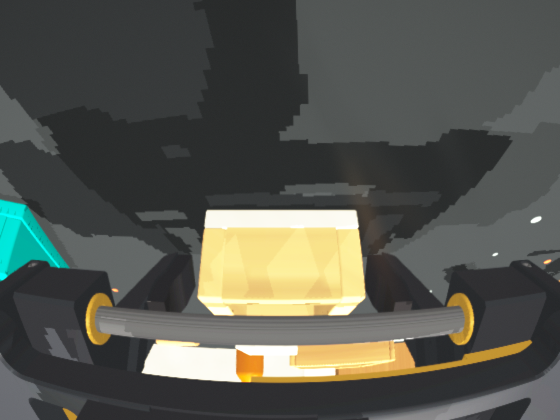

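View pics/s3.png

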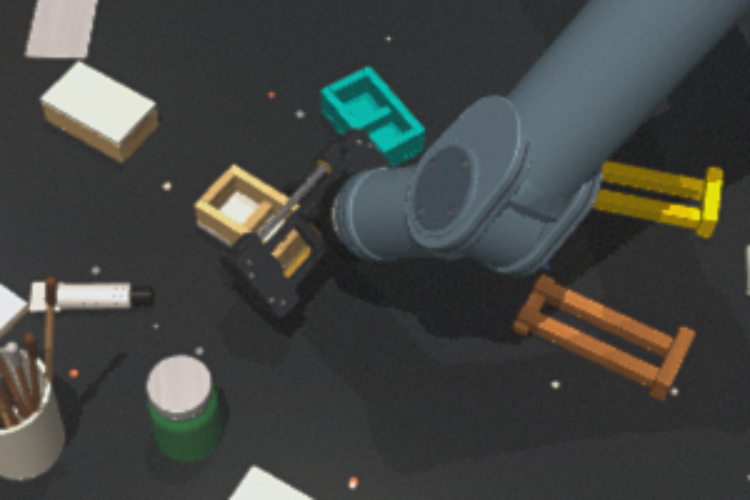

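The fingers straddle the left end of the panel in both views (wrist cols 200–365), and nothing else is touching. I'll grip after checking how far the arm has settled.

Run:
```python
from h import *
for i in range(3):
    g,M=gp(); print(g.round(2),manip.current_clock(),"lean",np.degrees(np.arctan2(-M[1,0],-M[2,0])).round(2)); manip.pause(0.15)
manip.command_gripper(50,35)
print("w",manip.current_grip_width(),manip.current_clock(),manip.current_contact_force().round(1)); g,M=gp(); print(g.round(2))
```

```text
[566.86 -89.32  24.72] 6.4083 lean 44.85
[566.61 -89.64  24.56] 6.5583 lean 44.87
[566.47 -89.85  24.47] 6.7083 lean 44.88
w 59.68611086255306 7.3917 [ 0.5 -0.1  0.5]
[566.5  -89.91  24.42]
```

Run:
```python
from h import *
g,M=gp()
goto((566.4,-89.9,150),84.9,45,200)
print(manip.current_clock(),manip.current_grip_width())
S=np.array([540,38.6,67.8])
goto(S+[0,0,90],90,-45,lin=False); print(manip.current_clock())
goto(S+[0,0,8],90,-45,150); manip.pause(0.6)
g,M=gp(); print(g.round(2),M.round(3),manip.current_contact_force().round(2),manip.current_clock(),manip.current_grip_width())
im,d=manip.capture("scene"); cv2.imwrite("pics/s4.png",cv2.resize(im[120:320,150:450,::-1],None,fx=2.5,fy=2.5))
W=cloud("scene",d);
```

```text
8.1667 59.78754481927028
9.4917
[540.02  38.56  75.87] [[ 0.    -0.     1.   ]
 [ 0.707  0.707 -0.   ]
 [-0.707  0.707  0.   ]] [-0.2  -0.2  -0.23] 10.7917 59.840149949069364
```

View pics/s4.png

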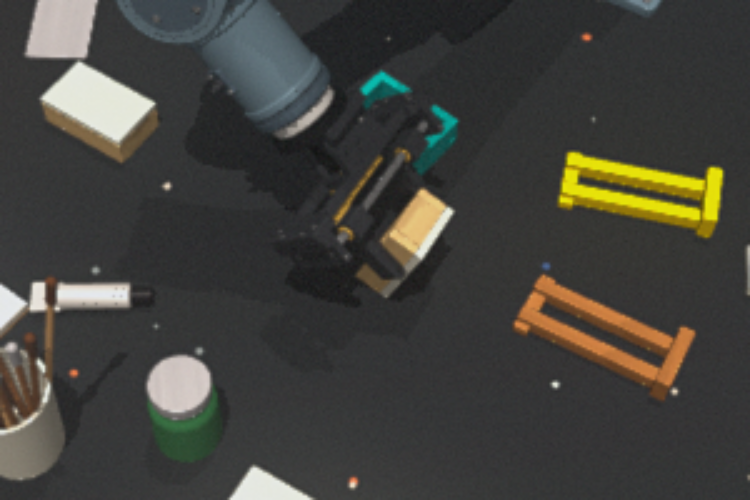

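The panel hangs upright with its white face to the left (+y). I'll lower it until it makes contact.

Run:
```python
from h import *
S=np.array([540,38.6,67.8])
goto(S+[0,0,2.5],90,-45,40); manip.pause(0.25)
f0=manip.current_contact_force(); print(f0.round(2))
for dz in (1.5,0.5,-0.5,-1.5,-2.5,-3.5):
    goto(S+[0,0,dz],90,-45,20); manip.pause(0.15)
    f=manip.current_contact_force(); g,M=gp(); print(dz,g[2].round(2),(f-f0).round(2),manip.current_torque().round(2))
    if (f-f0)[2]>2: break
print(manip.current_clock())
```

```text
[ 0.53 -0.3   5.31]
1.5 70.52 [-1.33 -0.44  5.12] [0.6  0.09 0.07]
11.7833
```

Run:
```python
from h import *
S=np.array([540,38.6,67.8])
goto(S+[0,0,2.8],90,-45,20); manip.pause(0.2); print(manip.current_contact_force().round(2),gp()[0].round(2))
im,d=manip.capture("scene"); cv2.imwrite("pics/s5.png",cv2.resize(im[150:270,230:390,::-1],None,fx=4.5,fy=4.5))
W=cloud("scene",d); hsv=cv2.cvtColor(im,cv2.COLOR_RGB2HSV)
box=(abs(W[...,0]-540)<45)&(W[...,1]>15)&(W[...,1]<90)&(d>0)
m=box&(hsv[...,1]<60)&(hsv[...,2]>120)&(W[...,2]>12)
P=W[m]; print(len(P),P.mean(0).round(1),np.percentile(P[:,2],[2,98]))
u,s,vt=np.linalg.svd(P-P.mean(0)); n=vt[2]*np.sign(vt[2][1]); print("face normal",n.round(3),"rms",s[2]/len(P)**.5,"tilt",np.degrees(np.arcsin(n[2])).round(1))
T=W[box&(W[...,2]>90)]; print("top",len(T),np.median(T[:,2]),cv2.minAreaRect(T[:,:2].astype(np.float32)))
print(manip.current_clock())
```

```text
[ 1.17 -0.35  5.39] [540.14  38.58  70.67]
104 [546.7  66.5  94.5] [ 72.32409918 101.51954815]
face normal [ 0.003  0.953 -0.304] rms 2.2603916101160264 tilt -17.7
top 601 101.51103962989094 ((539.725341796875, 43.45429229736328), (89.455810546875, 56.8843879699707), 0.012063011527061462)
12.2833
```

View pics/s5.png

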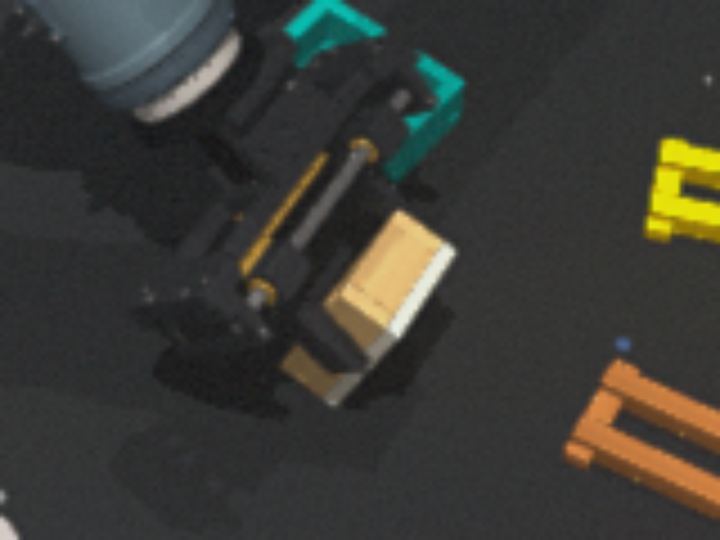

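Run:
```python
from h import *
im,d=manip.capture("scene"); W=cloud("scene",d); hsv=cv2.cvtColor(im,cv2.COLOR_RGB2HSV)
box=(abs(W[...,0]-540)<40)&(W[...,1]>20)&(W[...,1]<75)&(d>0)
wood=box&(hsv[...,1]>60)&(hsv[...,0]<30)&(hsv[...,2]>120)&(W[...,2]>92)
wood=cv2.erode(wood.astype(np.uint8),np.ones((3,3)))>0
P=W[wood]; print(len(P)); A=np.c_[P[:,0]-540,P[:,1]-45,np.ones(len(P))]
for i in range(4):
    co=np.linalg.lstsq(A,P[:,2],rcond=None)[0]; r=P[:,2]-A@co; k=abs(r)<3*max(r.std(),.5); P,A=P[k],A[k]
print("top plane slopes x,y deg",np.degrees(np.arctan(co[:2])).round(2),"z",co[2].round(2),"rms",r.std().round(2),len(P),P[:,1].min(),P[:,1].max())
c=manip.camera_params("scene")
out=cv2.resize(im[150:270,230:390,::-1],None,fx=4.5,fy=4.5)
for tilt,col in ((0,(255,0,0)),(-6,(0,255,0)),(6,(0,0,255))):
    R=Rn.from_euler('x',tilt,degrees=True).as_matrix(); G=np.array([540,38.6,70.6])
    X=np.array([[x,y,z] for x in(-30,30) for y in(-18,18) for z in(-50,50)])+[0,6.4,-17.8]
    X=X@R.T+G; Y=X@c["R"].T+c["t"]; uv=(Y@c["intrinsics"].T); uv=uv[:,:2]/uv[:,2:]; uv=((uv-[230,150]+.5)*4.5).astype(int)
    for i in range(8):
        for j in (1,2,4):
            if not i&j: cv2.line(out,tuple(map(int,uv[i])),tuple(map(int,uv[i|j])),col,1)
cv2.imwrite("pics/s6.png",out)
```

```text
218
top plane slopes x,y deg [ -0.43 -18.52] z 104.75 rms 2.05 216 39.323556172215454 60.99861395577526
```

View pics/s6.png

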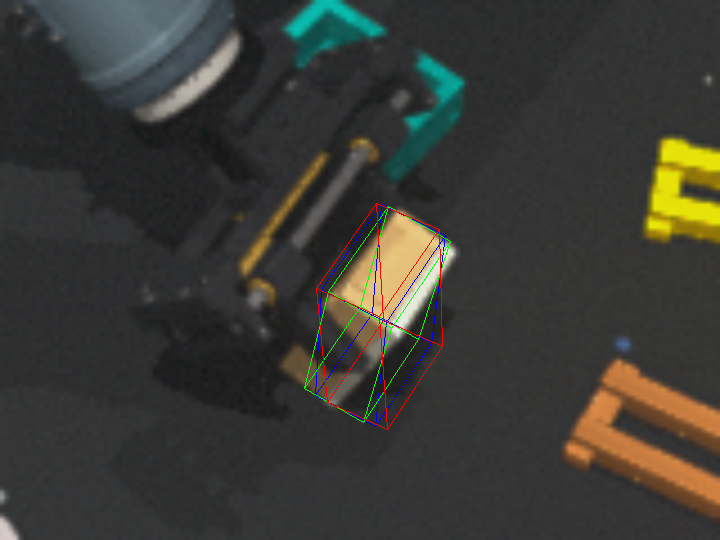

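The overlay shows the panel has pivoted in the grip by about 17°, with its top toward +y. That matches the plane fits (-18° and -18.5°). I'll grip harder, turn the tool back by that angle and measure again before setting it down.

```bash
cat >> h.py <<'E'
def tiltfit(x0=540,y0=45,zmin=90,save=None):
    im,d=manip.capture("scene"); W=cloud("scene",d); hsv=cv2.cvtColor(im,cv2.COLOR_RGB2HSV)
    box=(abs(W[...,0]-x0)<40)&(abs(W[...,1]-y0)<32)&(d>0)
    wood=box&(hsv[...,1]>60)&(hsv[...,0]<30)&(hsv[...,2]>120)&(W[...,2]>zmin)
    wood=cv2.erode(wood.astype(np.uint8),np.ones((3,3)))>0
    P=W[wood]; A=np.c_[P[:,0]-x0,P[:,1]-y0,np.ones(len(P))]
    for i in range(4):
        co=np.linalg.lstsq(A,P[:,2],rcond=None)[0]; r=P[:,2]-A@co; k=abs(r)<3*max(r.std(),.5); P,A=P[k],A[k]
    print("top slopes x,y deg",np.degrees(np.arctan(co[:2])).round(2),"z",co[2].round(2),"rms",r.std().round(2),len(P),"mean",P.mean(0).round(1))
    if save: cv2.imwrite(save,cv2.resize(im[150:270,230:390,::-1],None,fx=4.5,fy=4.5))
E
python3 - <<'E'
from h import *
manip.command_gripper(50,60); print(manip.current_grip_width())
goto((540,38.6,78),90,-45,60)
goto((540,38.6,74),90,-62,60); manip.pause(0.5)
print(gp()[0].round(2),manip.current_contact_force().round(2),manip.current_clock())
tiltfit(save="pics/s7.png")
E
```

```text
59.68352769972625
[540.1   38.83  74.32] [-0.59 -0.6  -0.93] 13.775
top slopes x,y deg [-0.19 -1.72] z 108.59 rms 1.92 202 mean [544.9  40.7 108.7]
```

View pics/s7.png

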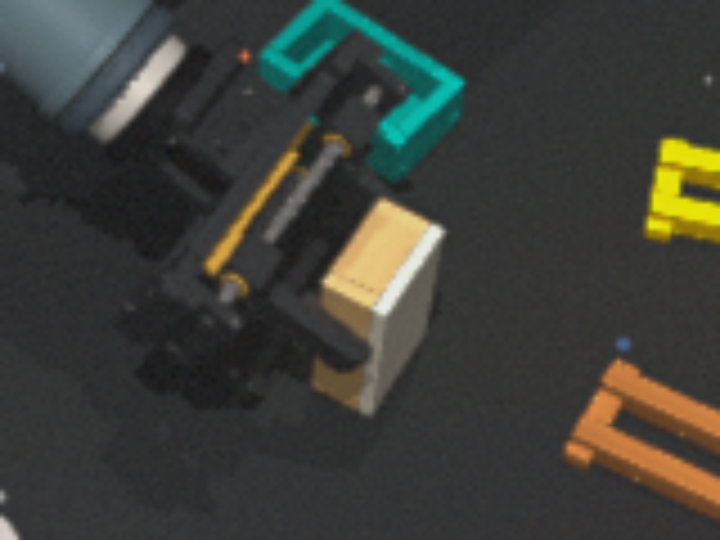

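The panel now hangs near vertical: the white face is visible and its top slopes by about -1.7°. I'll lower it to the table.

Run:
```python
from h import *
L=-63.5
goto((540,38.6,70.5),90,L,50); manip.pause(0.3)
f0=manip.current_contact_force(); print(f0.round(2))
for z in (69.5,68.7,68,67.3,66.6,66):
    goto((540,38.6,z),90,L,15); manip.pause(0.2)
    f=manip.current_contact_force(); print(z,gp()[0].round(2),(f-f0).round(2))
    if (f-f0)[2]>3: break
tiltfit(save="pics/s8.png"); print(manip.current_clock())
```

```text
[ 0.26  0.28 -1.26]
69.5 [540.01  38.59  69.51] [ 0.14 -0.6   0.45]
68.7 [540.01  38.58  68.71] [ 0.07 -1.03  0.45]
68 [540.01  38.6   68.02] [-0.55 -0.48 -0.01]
67.3 [540.01  38.61  67.32] [ 0.24 -0.05  0.69]
66.6 [540.05  38.62  66.73] [ 0.22 -0.31  1.65]
66 [540.05  38.65  66.69] [-0.98 -2.9   6.61]
top slopes x,y deg [0.32 0.82] z 101.46 rms 2.07 188 mean [544.6  40.1 101.4]
17.125
```

View pics/s8.png

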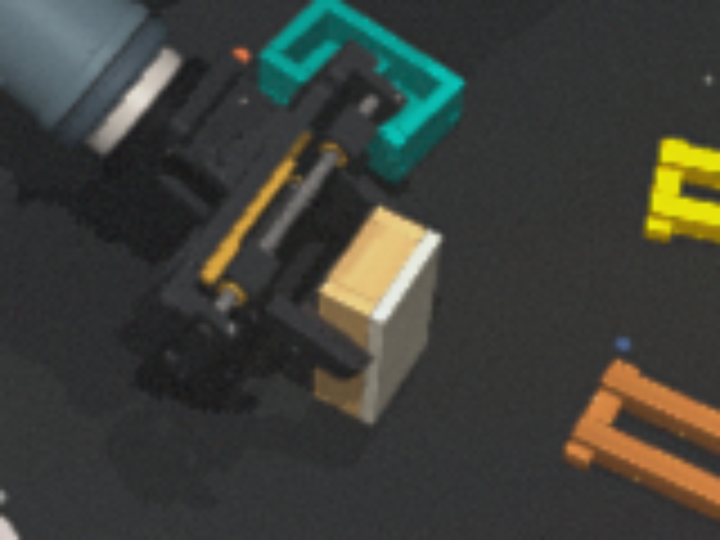

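Run:
```python
from h import *
L=-63.5
goto((540,38.6,66.7),90,L,20); manip.pause(0.15)
manip.command_gripper(82,60); print(manip.current_grip_width(),manip.current_contact_force().round(2))
b=np.array([0,np.sin(d2r(L)),np.cos(d2r(L))])
goto(np.array([540,38.6,66.7])+80*b,90,L,150)
goto((540,10,230),90,-10,200); manip.pause(0.2)
print(manip.current_clock())
tiltfit(save="pics/s9.png")
c=manip.camera_params("wrist"); im,d=manip.capture("wrist"); cv2.imwrite("pics/w9.png",im[:,:,::-1])
W=wcloud(c,d); m=(d>0)&(W[...,2]>85)&(W[...,2]<112)&(abs(W[...,0]-540)<50)&(abs(W[...,1]-45)<50)
P=W[m]; 
if len(P)>50: print(len(P),np.median(P[:,2]),cv2.minAreaRect(P[:,:2].astype(np.float32)))
print(manip.current_clock())
```

```text
82.1497682255363 [ 0.59 -0.31 -0.54]
20.1167
top slopes x,y deg [-0.75  1.33] z 101.34 rms 2.04 211 mean [543.5  39.7 101.2]
3063 100.14512138006111 ((539.4849853515625, 43.97924041748047), (60.60204315185547, 35.14095687866211), 0.16114220023155212)
20.2167
```

View pics/w9.png

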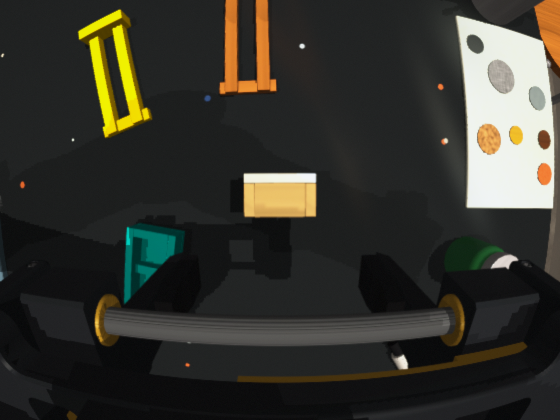

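View pics/s9.png

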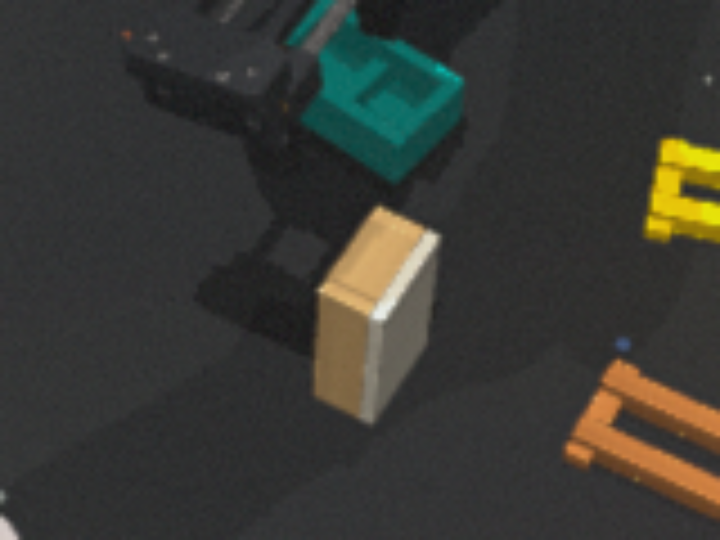

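The panel stands square on its short end at (539.5, 44.0), 100 mm tall, with the white face toward the rack. I'll regrasp it from the left, near its centre of mass.

Run:
```python
from h import *
L=48.; yaw=90.1
G=np.array([539.5,48,59.]); b=np.array([0,np.sin(d2r(L)),np.cos(d2r(L))])
manip.command_gripper(88,60)
goto(G+[0,110,160],yaw,L,lin=False)
goto(G+95*b,yaw,L,250); manip.pause(0.3)
goto(G,yaw,L,90); manip.pause(0.5)
print(gp()[0].round(2),manip.current_contact_force().round(2),manip.current_clock())
manip.command_gripper(50,60); print(manip.current_grip_width(),gp()[0].round(2),manip.current_contact_force().round(2),manip.current_clock())
tiltfit(save="pics/s10.png")
```

```text
[539.55  48.05  59.04] [-0.24 -0.23  0.69] 24.025
59.439813290323784 [539.53  48.02  58.99] [-0.54  0.42  0.53] 24.5667
top slopes x,y deg [-0.58  1.48] z 101.58 rms 1.95 211 mean [543.3  39.4 101.4]
```

View pics/s10.png

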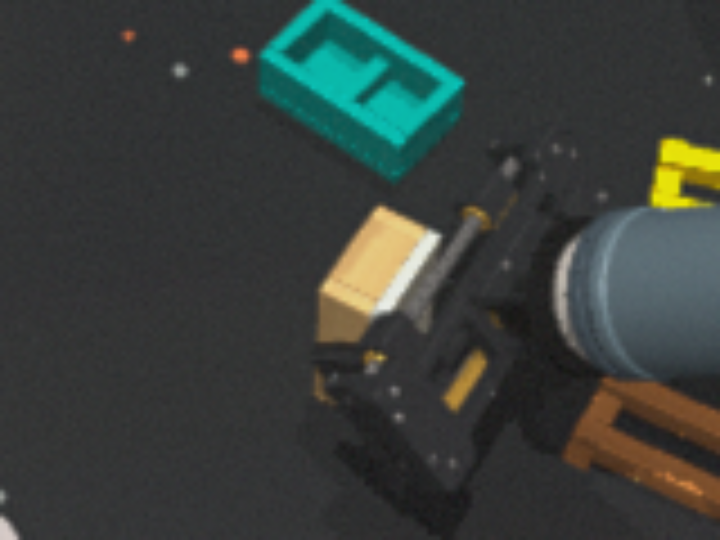

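Run:
```python
from h import *
L=48.; yr=91.75; l=np.array([np.cos(d2r(yr)),np.sin(d2r(yr)),0])
F=np.array([501.1,240.7,34])-9*l+[0,0,4]; print(F)
goto((539.5,48,150),90.1,L,150)
goto(np.array([530,110,170]),90.1,0,130)
goto(F-8*l+[0,0,60],yr,L-90,130); manip.pause(0.5)
print(gp()[0].round(2),manip.current_grip_width(),manip.current_contact_force().round(2),manip.current_clock())
for cam in("top","scene"):
    im,d=manip.capture(cam); W=cloud(cam,d); hsv=cv2.cvtColor(im,cv2.COLOR_RGB2HSV)
    m=(d>0)&(abs(W[...,0]-501)<50)&(abs(W[...,1]-233)<75)&(W[...,2]>80)&(W[...,2]<150)&(hsv[...,1]<70)&(hsv[...,2]>130)
    m=cv2.erode(m.astype(np.uint8),np.ones((3,3)))>0
    P=W[m]; A=np.c_[P[:,0]-501,P[:,1]-233,np.ones(len(P))]
    for i in range(4):
        co=np.linalg.lstsq(A,P[:,2],rcond=None)[0]; r=P[:,2]-A@co; k=abs(r)<3*max(r.std(),.5); P,A=P[k],A[k]
    print(cam,len(P),"slopes deg",np.degrees(np.arctan(co[:2])).round(2),"z",co[2].round(1),r.std().round(2), P.min(0).round(),P.max(0).round())
    cv2.imwrite(f"pics/{cam}11.png",cv2.resize(im[150:290,330:470,::-1] if cam=="scene" else im[150:290,100:240,::-1],None,fx=4,fy=4))
```

```text
[501.37484662 231.70419768  38.        ]
[501.65 223.75  98.1 ] 59.29863751727489 [-0.44 -0.97 -1.06] 28.1417
top 774 slopes deg [-0.   -0.47] z 113.3 1.6 [472. 204. 109.] [530. 281. 118.]
scene 726 slopes deg [-0.15  0.11] z 113.9 1.77 [473. 185. 109.] [532. 279. 119.]
```

View pics/scene11.png

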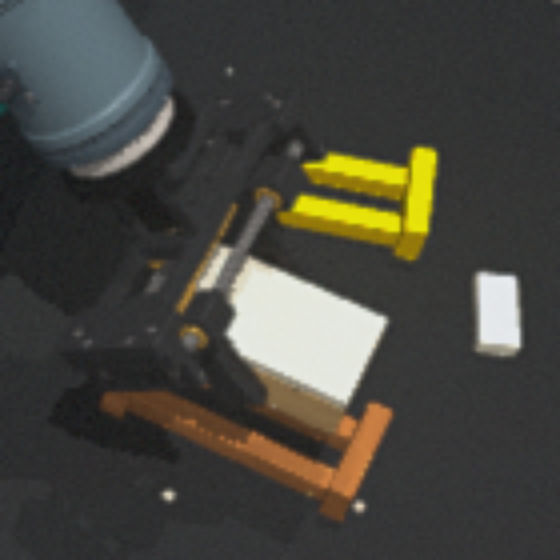

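View pics/top11.png

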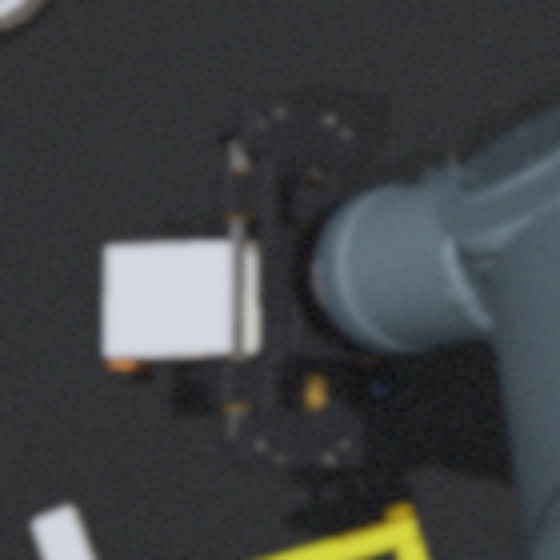

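The panel is face up and level over the rack (slopes under 0.5°). I'll lower it to just above the battens, slide it to the stop, and set it down.

Run:
```python
from h import *
L=-42.; yr=91.75; l=np.array([np.cos(d2r(yr)),np.sin(d2r(yr)),0])
F=np.array([501.1,240.7,34])-9*l+[0,0,4]
goto(F-6*l+[0,0,12],yr,L,100)
goto(F-6*l+[0,0,3],yr,L,30); manip.pause(0.4)
f0=manip.current_contact_force(); print("f0",f0.round(2),gp()[0].round(2))
z=3
for z in (2,1.2,0.5,-0.2,-0.9,-1.6):
    goto(F-6*l+[0,0,z],yr,L,15); manip.pause(0.25)
    f=manip.current_contact_force(); print("z",z,(f-f0).round(2))
    if (f-f0)[2]>2: break
z+=0.7
goto(F-6*l+[0,0,z],yr,L,15); manip.pause(0.2); f0=manip.current_contact_force(); print(f0.round(2))
for s in (-4,-3,-2,-1,0,1,2,3):
    goto(F+s*l+[0,0,z],yr,L,20); manip.pause(0.2)
    f=manip.current_contact_force(); print("s",s,gp()[0].round(2),(f-f0).round(2))
    if (f-f0)[1]<-3: break
print(manip.current_clock(),manip.current_grip_width())
```

```text
f0 [ 0.88 -1.   -0.8 ] [501.59 225.73  41.06]
z 2 [-0.13  0.56 -0.33]
z 1.2 [-1.54  1.21  0.14]
z 0.5 [-0.5   1.34  0.63]
z -0.2 [-0.87  1.05 -0.1 ]
z -0.9 [-2.56 -1.99  5.26]
[ 0.08  0.21 -0.69]
s -4 [501.49 227.65  37.77] [-0.27 -0.03 -0.69]
s -3 [501.45 228.68  37.8 ] [-0.03  0.62  0.13]
s -2 [501.42 229.71  37.79] [ 0.22 -1.24 -0.16]
s -1 [501.41 230.68  37.78] [ 0.24 -1.06  0.75]
s 0 [501.37 231.69  37.78] [-0.34 -0.59  0.32]
s 1 [501.51 232.28  37.62] [ 0.59 -2.48 -0.33]
s 2 [501.46 232.29  37.55] [-1.16 -7.45  3.28]
35.825 59.65202732154262
```

The panel touched the stop at s ≈ 0.6 mm, as expected. I'll settle it on the battens, release and inspect.

Run:
```python
from h import *
L=-42.; yr=91.75; l=np.array([np.cos(d2r(yr)),np.sin(d2r(yr)),0])
F=np.array([501.1,240.7,34])-9*l+[0,0,4]
goto(F+0.9*l+[0,0,-0.7],yr,L,15); manip.pause(0.3)
print(manip.current_contact_force().round(2),gp()[0].round(2))
manip.command_gripper(76,60); print(manip.current_grip_width(),manip.current_contact_force().round(2))
M=gp()[1]; b=-M[:,0]
goto(F+0.9*l+[0,0,-0.7]+70*b,yr,L,120)
goto((501.4,212,220),yr,0,200); manip.pause(0.5)
c=manip.camera_params("wrist"); im,d=manip.capture("wrist"); cv2.imwrite("pics/w12.png",im[:,:,::-1]); np.savez("w12.npz",d=d,im=im,**c)
print(manip.current_clock())
W=wcloud(c,d); hsv=cv2.cvtColor(im,cv2.COLOR_RGB2HSV); box=(d>0)&(abs(W[...,0]-501)<50)&(abs(W[...,1]-235)<80)
P=W[box&(W[...,2]>44)&(W[...,2]<60)]; print("panel",len(P),np.median(P[:,2]),cv2.minAreaRect(P[:,:2].astype(np.float32)))
A=np.c_[P[:,0]-501,P[:,1]-241,np.ones(len(P))]; co=np.linalg.lstsq(A,P[:,2],rcond=None)[0]; print("slopes",np.degrees(np.arctan(co[:2])).round(2),co[2])
S=W[box&(W[...,2]>24)&(W[...,2]<36)&(W[...,1]>288)]; print("stop",len(S),cv2.minAreaRect(S[:,:2].astype(np.float32)))
```

```text
[-0.88 -4.79  4.04] [501.48 232.31  37.52]
76.14228830606756 [-0.56  0.08 -0.12]
39.325
panel 6880 52.20202510999031 ((500.5566711425781, 241.185302734375), (60.33390808105469, 99.16688537597656), 1.97337806224823)
slopes [-0.03  0.03] 52.19911379567337
stop 901 ((499.5416259765625, 298.1518249511719), (62.892539978027344, 13.38776683807373), 0.9239716529846191)
```

View pics/w12.png

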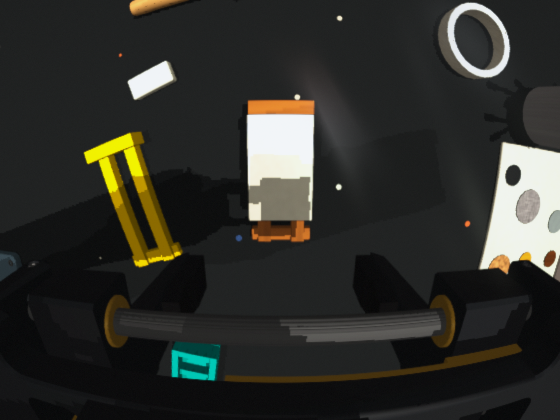

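The wrist view shows the white face up (rows 113–220, cols 248–313), with its end against the orange stop at row 113. A final check covers the other objects, then I'll hand in.

Run:
```python
from h import *
a=cv2.imread("pics/top0.png"); im,d=manip.capture("top"); cv2.imwrite("pics/top13.png",im[:,:,::-1])
for t in ("other_panel","jar","tube","panel"):
    print(t,[(r["confidence"],np.round(r["location"],1)) for r in manip.regions_of("top",t)])
df=cv2.absdiff(a,im[:,:,::-1]).max(2)
for n,(r0,r1,c0,c1) in dict(other=(190,240,355,425),jar=(90,130,255,295),tube=(120,165,310,365)).items(): print(n,"diff>60 px:",(df[r0:r1,c0:c1]>60).sum())
im,d=manip.capture("scene"); cv2.imwrite("pics/s13.png",im[:,:,::-1])
print(manip.current_clock(),manip.current_contact_force().round(2))
```

```text
other_panel [(0.69, array([211.7, 385.6]))]
jar [(0.69, array([115.7, 276.5]))]
tube [(0.88, array([141.2, 336.1]))]
panel [(0.81, array([226.7, 163.5])), (0.77, array([275.7, 277.7]))]
other diff>60 px: 0
jar diff>60 px: 0
tube diff>60 px: 0
39.625 [ 0.9  -0.3  -0.11]
```

View pics/s13.png

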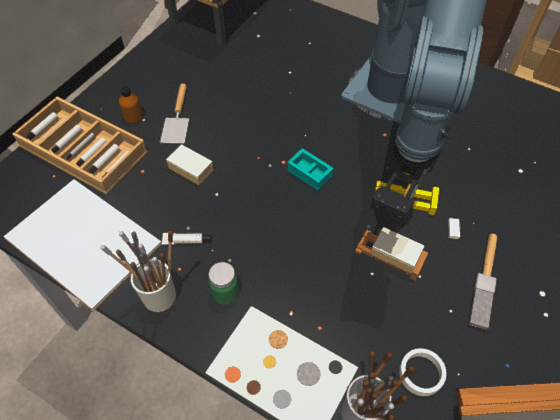

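The panel is placed and the other panel, jar and tube haven't moved. However, the turquoise look-alike is a few cm from where it started, from about (168, 298) to (168, 310) in the scene view. My carry must have brushed it. I'll measure the shift, since there's time to put it back.

```bash
python3 - <<'E'
from h import *
c=manip.camera_params("top"); K=c["intrinsics"]
def turq(im):
    h=cv2.cvtColor(im,cv2.COLOR_BGR2HSV); m=((h[...,0]>78)&(h[...,0]<98)&(h[...,1]>110)&(h[...,2]>70)).astype(np.uint8)
    m=cv2.morphologyEx(m,cv2.MORPH_CLOSE,np.ones((5,5))); n,l,st,ce=cv2.connectedComponentsWithStats(m); k=1+np.argmax(st[1:,4])
    v,u=np.nonzero(l==k); r=np.stack([(u-K[0,2])/K[0,0],(v-K[1,2])/K[1,1],np.ones(len(u))],1)@c["R"]; o=-c["R"].T@c["t"]
    s=(36-o[2])/r[:,2]; X=(o+r*s[:,None])[:,:2].astype(np.float32); return st[k],cv2.minAreaRect(X)
for f in ("top0","top13"): print(f,turq(cv2.imread(f"pics/{f}.png")))
im,d=manip.capture("top"); W=cloud("top",d); m=(d>0)&(abs(W[...,0]-420)<90)&(abs(W[...,1]+70)<110)&(W[...,2]>30)&(W[...,2]<44)
h=cv2.cvtColor(im,cv2.COLOR_RGB2HSV); m&=(h[...,0]>75)&(h[...,0]<100)&(h[...,1]>100)
P=W[m]; print(len(P),cv2.minAreaRect(P[:,:2].astype(np.float32)),np.median(P[:,2]))
E
python3 - <<'E'
import cv2,numpy as np
a=cv2.imread('pics/top0.png')[220:320,220:360];b=cv2.imread('pics/top13.png')[220:320,220:360]
cv2.imwrite('pics/cmp.png',cv2.resize(np.vstack([a,b]),None,fx=2.8,fy=2.8))
E
```

```text
top0 (array([ 263,  248,   51,   44, 1296], dtype=int32), ((403.0629577636719, -72.89872741699219), (106.73268127441406, 66.47897338867188), 63.66267013549805))
top13 (array([ 254,  258,   48,   34, 1294], dtype=int32), ((391.2884216308594, -47.14313888549805), (106.54944610595703, 66.1300048828125), 80.91445922851562))
481 ((390.4765625, -46.26073455810547), (99.76517486572266, 60.03080749511719), 80.90369415283203) 36.55832428398038
```

View pics/cmp.png

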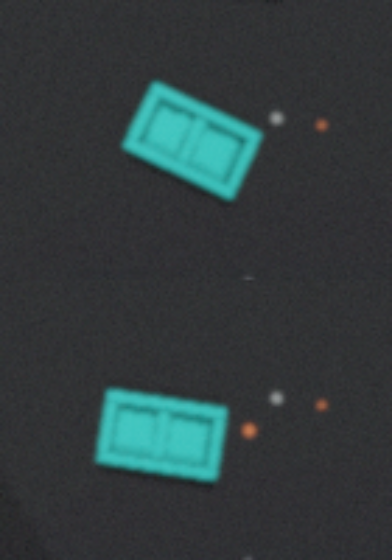

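Run:
```python
from h import *
l=lambda y:np.array([np.cos(d2r(y)),np.sin(d2r(y)),0])
for s in(1,-1):
  for lean in (0,20,-20,35):
    r=[]
    for c,y in (((390.5,-46.3,26),80.9),((402.3,-72,26),63.7)):
        for dz in (0,60,100):
            p,q=pose(np.array(c)+[0,0,dz],d2r(y),d2r(lean),s); j=manip.ik(p,q); r.append(None if j is None else np.round(j,2).tolist())
    print(s,lean,r)
```

```text
1 0 [[-0.17, 0.6, 0.21, 2.31, -0.47, 0.26, 0.3], [-0.3, 0.47, 0.36, 2.31, -0.4, 0.42, 0.24], [-0.38, 0.37, 0.46, 2.3, -0.33, 0.52, 0.17], [-0.14, 0.62, 0.25, 2.28, -0.52, 0.3, 0.1], [-0.28, 0.49, 0.42, 2.28, -0.46, 0.45, 0.05], [-0.37, 0.41, 0.52, 2.27, -0.38, 0.55, -0.01]]
1 20 [[-0.68, 0.74, 0.52, 2.28, -0.06, 0.34, -0.36], [-0.73, 0.59, 0.58, 2.28, 0.03, 0.48, -0.39], [-0.76, 0.48, 0.62, 2.27, 0.09, 0.58, -0.42], [-0.58, 0.76, 0.53, 2.19, -0.15, 0.47, -0.45], [-0.63, 0.63, 0.6, 2.19, -0.08, 0.6, -0.48], [-0.67, 0.54, 0.65, 2.18, -0.03, 0.69, -0.5]]
1 -20 [[0.46, 0.65, -0.22, 2.27, -0.66, 0.35, 0.76], [0.25, 0.49, 0.03, 2.28, -0.76, 0.54, 0.8], [0.05, 0.41, 0.26, 2.28, -0.78, 0.67, 0.8], [0.57, 0.65, -0.29, 2.29, -0.78, 0.25, 0.64], [0.37, 0.49, -0.05, 2.3, -0.83, 0.44, 0.64], [0.1, 0.4, 0.27, 2.3, -0.88, 0.6, 0.66]]
1 35 [[-0.88, 0.88, 0.58, 2.21, 0.15, 0.5, -0.7], [-0.91, 0.73, 0.63, 2.22, 0.21, 0.62, -0.69], [-0.93, 0.63, 0.66, 2.22, 0.25, 0.71, -0.69], [-0.72, 0.9, 0.58, 2.09, 0.02, 0.67, -0.72], [-0.76, 0.77, 0.63, 2.1, 0.07, 0.77, -0.71], [-0.79, 0.69, 0.67, 2.1, 0.11, 0.85, 
[... 423 characters left out ...]
, [-0.17, 0.68, 0.03, 2.17, 0.51, 0.56, 2.06], [-0.14, 0.54, -0.01, 2.17, 0.46, 0.69, 2.14], [-0.13, 0.46, -0.02, 2.16, 0.42, 0.78, 2.19]]
-1 -20 [[-0.02, 0.68, 0.35, 2.29, -1.22, 0.61, -1.88], [-0.44, 0.72, 0.9, 2.31, -1.25, 0.95, -1.87], [-0.56, 0.71, 1.09, 2.31, -1.19, 1.07, -1.92], [1.29, 1.15, -1.23, 2.25, 1.29, 0.72, 1.92], [1.01, 0.64, -0.82, 2.27, 0.3, 0.37, 2.72], [-0.52, 0.69, 1.09, 2.33, -1.27, 1.02, -2.1]]
-1 35 [[-0.4, 0.75, -0.0, 2.18, 0.81, 0.74, 1.83], [-0.35, 0.61, -0.06, 2.19, 0.75, 0.85, 1.93], [-0.33, 0.52, -0.08, 2.19, 0.71, 0.93, 2.0], [-0.28, 0.78, 0.01, 2.06, 0.61, 0.83, 1.87], [-0.25, 0.66, -0.03, 2.07, 0.58, 0.94, 1.94], [-0.24, 0.58, -0.04, 2.07, 0.55, 1.01, 1.98]]
```

Restoring it is reachable with plenty of margin. I'll do a low lift and shift it back.

Run:
```python
from h import *
A=np.array([390.5,-46.3,27]); B=np.array([402.3,-72,27]); L=20
goto(A+[0,0,130],80.9,L,lin=False); manip.command_gripper(86,40)
goto(A+[0,0,60],80.9,L,200)
goto(A,80.9,L,100); manip.pause(0.4); print(manip.current_contact_force().round(2),gp()[0].round(1),manip.current_clock())
manip.command_gripper(50,40); print(manip.current_grip_width())
goto(A+[0,0,10],80.9,L,60); goto(B+[0,0,10],63.7,L,60); manip.pause(0.3)
goto(B+[0,0,2],63.7,L,40); manip.pause(0.2); f0=manip.current_contact_force()
for z in (1,0.3,-0.4):
    goto(B+[0,0,z],63.7,L,15); manip.pause(0.15); f=manip.current_contact_force()-f0; print(z,f.round(2))
    if f[2]>2: break
manip.command_gripper(80,40); print(manip.current_grip_width(),manip.current_clock())
goto(B+[0,0,90],63.7,L,150)
goto((480,-30,240),85,0,lin=False); print(manip.current_clock())
im,d=manip.capture("top"); cv2.imwrite("pics/top14.png",im[:,:,::-1])
im,d=manip.capture("scene"); cv2.imwrite("pics/s14.png",im[:,:,::-1])
```

```text
[ 0.26  0.49 -0.33] [390.6 -46.2  27.2] 42.7917
59.63289460332373
1 [0.59 0.04 0.48]
0.3 [0.71 0.73 0.55]
-0.4 [-0.98  3.42  8.1 ]
80.0871213533483 46.75
48.1583
```

View pics/s14.png

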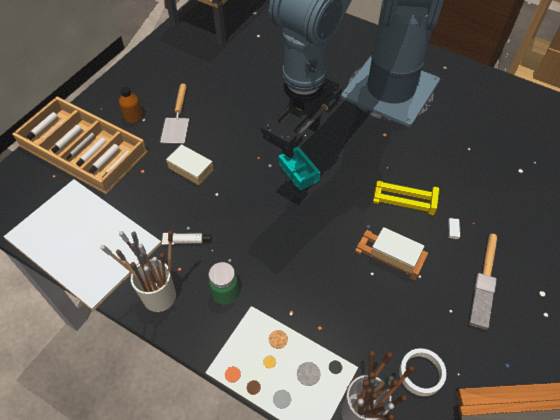

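View pics/top14.png

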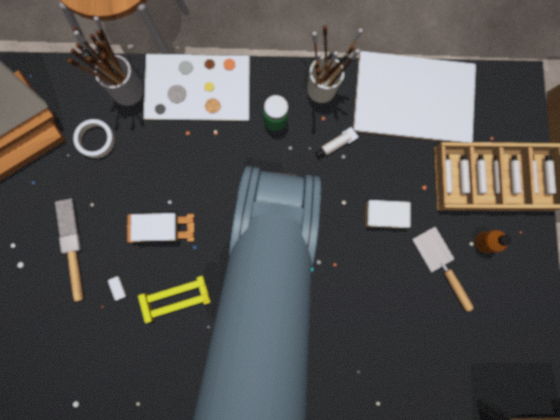

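The turquoise block is back at (168, 299) in the scene view, and the panel lies against the stop on the rack (top view, row 227, cols 130–176). One last measurement, then I'll hand in.

Run:
```python
from h import *
for cam in ("top","scene"):
    im,d=manip.capture(cam); W=cloud(cam,d); h=cv2.cvtColor(im,cv2.COLOR_RGB2HSV)
    P=W[(d>0)&(abs(W[...,0]-501)<50)&(abs(W[...,1]-240)<75)&(W[...,2]>44)&(W[...,2]<60)]
    print(cam,len(P),np.median(P[:,2]).round(1),cv2.minAreaRect(P[:,:2].astype(np.float32)))
print(manip.current_contact_force().round(2),manip.current_dq().round(3),manip.current_clock())
manip.hand_in()
```

```text
top 1157 52.5 ((500.9849853515625, 241.90655517578125), (60.37009048461914, 101.28795623779297), 0.6788405179977417)
scene 1128 53.2 ((502.46405029296875, 239.71841430664062), (63.325191497802734, 100.13799285888672), 2.180596113204956)
[ 0.9  -0.04 -0.12] [-0.002 -0.006  0.004 -0.01  -0.     0.002  0.002] 48.3583
the job is handed in; nothing more can be done
```

The panel is turned over, lying face up on both battens of the brown rack with one short end against the stop. I handed the job in at about 48 s, with the gripper clear of everything. I turned it in two 90° steps, standing it on a short end in the clear area and regrasping in between, then slid it along the battens to the stop and released it.

**Placing:**
- The wrist camera put its centre at (500.6, 241.2) against a target of (501.1, 240.7).
- Its top is at 52.2 mm and level, and it is turned 0.2° from the rack. The gripper felt contact with the stop before I released.
- The top and scene cameras agree with this to within 1.5 mm, except that the top camera read the angle about 1° off.

**What went wrong on the way:**
- **Slipped grip:** the panel pivoted about 17° in the grip during the first carry. I straightened it before standing it down.
- **Moved look-alike:** the turquoise panel had been pushed about 28 mm and turned 17°, probably by the panel during that same carry. I picked it up and put it back. In the last scene picture it is within about a pixel of where it started, but I did not measure it again.

The other panel, the jar and the tube showed no change between the first top picture and one taken after the placing. I did not repeat that comparison after moving the turquoise panel.

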